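# Back a circuit-board holder off by one ratchet notch

## Robot

A 6-joint arm with a two-finger parallel gripper is mounted at the origin on the work surface. World frame = base frame: x ahead of the robot, y to its left, z up, the work surface at z = 0. Lengths are in m, angles in rad, forces in N, time in s.
With the tool pointing down it reaches from about 0.275 to 0.975 m from the base axis. Payload 8.4 kg.
Tool frame: the origin (TCP) lies at the very end of the fingers, on their centre line; the grasp point (between the pads) lies 19 mm behind it; z points along the fingers, y is the line along which they close (so a half turn about z gives the same grasp; the last joint's range is limited). The gripper opens to 92 mm and grips with 3 to 60 N. Pads are 20 mm wide; open, the fingers measure 128 mm over their backs; the gripper's body (75 mm by 189 mm) begins 69 mm behind the grasp point.
Start: joints at [1.233, 0.353, 1.633, -0, 1.155, -0.002], TCP at [0.206, 0.59, 0.215] pointing down, gripper open.
Joint ranges: [-2.63, 2.63], [-0.92, 2.1], [0.06, 2.66], [-1.3, 4.44], [0, 2.69], [-3.02, 3.02]. Speed limits (rad/s): [2.22, 2.22, 2.79, 3.14, 3.14, 3.14].

## Interface

Orientations are given as a unit quaternion [x, y, z, w].
In Python, from cell import bot, imaging gives the robot as it stands.
- The arm moves only by the tool servo_tool, never from a script. Its argument "targets" is text: rows parted by semicolons, each of 6 numbers parted by spaces: the shift along the tool's x, y, z in mm, then the turn, a rotation vector about the tool's x, y, z in degrees. A call has 1 to 20 rows; each row is the pose to reach, as a shift and turn from the pose commanded when the call began, along the tool's axes at that moment; what a row does not reach only later rows make up. A row lasts 1/10 s, in which the tool goes at most 50 mm and 8.59 degrees, less where a joint would pass 70% of its speed; a pose out of reach is approached as far as the arm can. A call with a gripper value outside its range is refused whole. "gripper" is the closure in counts, from 0 (fully open) to 255 (shut), set as the call begins (left out, the last holds). The fingers move at their own pace and stop on an object; "grip_force" is the grip in N (left out, the last holds). Time passes only in rows, so rows that repeat a pose let the fingers close. It gives the time, the measured TCP pose, the force, the opening and the grip force at its end, in the units of the state.
- bot.observe(): the state, without advancing time (a new reading comes with each control period).
- imaging.grab_frame(name): name is "scene" or "top"; returns a dict with "image" (480x640x3 uint8, blue, green, red), "depth" (480x640 float32, m along the optical axis (not along the pixel's ray), 0 where there is no reading), "fx", "fy", "cx", "cy" (pixels), "eye" and "orientation" of the camera in the world. Camera axes: x right, y down, z forward; pixel columns grow to the right and rows downward; lengths in m; the calibration is good to about 2 mm. A picture is of the moment at which its call begins.
- bot.finish_job(): hands the job in; it is judged then, once.
The state is a dict: "time_s": time; "q": joint angles; "dq": joint speeds; "joint_efforts": joint torques, N m; "tool_pos": TCP position; "tcp_rot": TCP orientation; "contact_force": force on the tool from outside, world axes, zero at the start; "wrist_torque": the same for the moment, N m; "width": finger opening in m; "grip_force": force on a finger pad.
Only numpy, scipy, OpenCV 4.12 (cv2) and the standard library are available. Lean on these libraries where they do the work, as an engineer would, in place of code of your own. Each camera call takes 0.05 s, during which the arm holds its last target. There are 200 camera calls.

## Task

The board in the ratchet holder is tilted one notch too far. Lift the pawl over with a fingertip so that it stays up, push the toothed wheel gently backward by one notch (its pins at the top moving towards the pawl's pivot) so that the board lies level, then tip the pawl back down into its new notch and leave the holder. Only push, without force: do not pinch the pawl, push the wheel past that notch, turn it forward or move the other things on the bench.

Things in the scene. Friction and masses are not known exactly. Their poses are not given: they have to be found in the camera images.
- holder: Board holder, fixed. Origin: on the bench under the toothed wheel's centre. Axes: x level along the axle (board on the -x side of the wheel, push pins on the +x side), y level from the wheel to the pawl's pivot, z up. In this frame (mm): base plate x -188 to 52, y -82 to 118, 12 thick; steel wheel 130 across its 12 teeth, x -8 to 8, axle at z 100, top at z 165
- pivot (a point): Pawl's pivot (axis along x of the holder), at y 88, z 166 in the holder; a post stands under it at x -23 to -13. With the pawl lifted fully, its 80 mm nose arm (x -7 to 7) stands up steeply from here to z 245, at y 60 to 90
- board (a point): Centre of the green circuit board (120 x 94 mm) clamped to the axle at x -165 to -45, z 100 of the holder; it turns with the wheel. The axle's posts beside it reach z 126
- wheel (a joint): Turn of toothed wheel, axle and board, rad. 0: board tilted one notch (30 degrees; play about 0.07 either way). Grows as the wheel is pushed backward (its top towards +y of the holder); 0.524 is one notch back, board level. Stays where left; about 2 N at a pin move it. With the pawl down it cannot go backward beyond the play; forward it would click round
- pawl (a joint): Lift of the pawl, rad: 0 down, nose in a notch; 1.22 fully lifted, at its stop. It is weighted: beyond about 0.85 it falls open and stays up by itself, below that it falls shut. If no notch is under the nose it rests on a tooth, at some 0.14. About 1 N at the finger plate moves it
- push_pin (a point): Middle of the push pin to use: one of six level steel pins on the wheel's +x face, 8 mm across, x 8 to 46 of the holder (this point x 26), 48 mm from the axle, 60 degrees apart. At wheel 0 this pin stands 22 degrees before the top (holder y -18, z 144); one notch back, 8 degrees past it (y 7, z 148)
- finger_plate (a point): Centre of the pawl's dark steel finger plate, 40 mm along the holder's x (x 7 to 47), 30 tall, 12 thick, on a lever 58 mm from the pivot. Pawl down: leans 35 degrees towards the wheel (centre holder y 55, z 214); lifted: 35 degrees the other way (y 121, z 214). A level push towards +y at z 195 to 220 lifts the pawl, towards -y brings it down
- driver_a: Bystander: screwdriver with blue handle lying on the bench; origin on its underside
- driver_b: Bystander: second screwdriver with blue handle lying on the bench; origin on its underside
- cutters: Bystander: side cutters with red handles lying on the bench, 130 mm long; origin on its underside
- spool: Bystander: empty teal wire spool standing on its flange, 68 mm across, 46 mm high; origin on its underside
- flux: Bystander: small jar, 40 mm across, 45 mm high; origin on its underside
- tweezers: Bystander: steel tweezers lying on the bench, 120 mm long; origin on its underside
- bit_box: Bystander: grey open box with four compartments, 100 x 70 x 30 mm; origin on its underside

How it is judged:
On the way, in this order (a step that is already met when the one before it is completed fails the run):
1. the pawl is lifted over and stays up, the wheel still at its old notch (value of joint pawl above 1 rad and value of joint wheel between -0.25 and 0.25 rad), for 0.2 s.
2. with the pawl up, the wheel is pushed back about a notch (value of joint wheel between 0.4 and 0.8 rad and value of joint pawl above 0.7 rad), for 0.2 s.
At the end, for the whole second after the job is handed in: The pawl's nose is down in the new notch (pawl below 0.06 rad), the wheel one notch back with the board level to within 6 degrees (wheel 0.42 to 0.63 rad) and at rest (value of joint pawl below 0.06 rad and value of joint wheel between 0.42 and 0.63 rad and velocity of joint wheel between -0.05 and 0.05 rad/s); the robot touches nothing.
It fails at once if the finger plate is pinched (both its halves pressed at once) (contact force between the fingers and pawl_c4 above 1.5 N and contact force between the fingers and pawl_c5 above 1.5 N).
It fails at once if the wheel is pushed well past the new notch (beyond 0.85 rad) (value of joint wheel above 0.85 rad).
It fails at once if the wheel is turned forward (below -0.25 rad) (value of joint wheel below -0.25 rad).
It fails at once if the wheel or the pawl is pushed with more than 40 N (contact force between the fingers and holder above 40 N).
It fails at once if one of the other things is moved by more than 30 mm (distance of any of driver_a, driver_b, cutters, spool, flux, tweezers, bit_box from where it was at the start of the episode above 0.03 m).
It also fails if it takes over 58 s, if anything falls off the work surface, if the arm or the gripper's body presses on something with over 40 N, if the wrist force passes 120 N, or if a joint passes its speed limit or range.

## Working session

There is one attempt and no reset: what is moved stays moved. The work goes in short steps, Python scripts to look and compute and a tool call to move; the robot and the scene stay as the last step left them, time stands still between calls to the robot, and variables do not carry over. Pictures are saved under pics/ and viewed, at most 10 in all, crops included, and the job is handed in when it is done.

Besides the shell and the picture viewer there is one more tool, called in YAML: its name, and indented under it one key for each argument. servo_tool: Moves the arm, as the interface text tells. Its arguments: {"type":"object","properties":{"targets":{"type":"string"},"gripper":{"type":"number"},"grip_force":{"type":"number"}},"required":["targets"]}

```bash
mkdir -p pics; ls; python3 - <<'E'
from cell import bot, imaging
import cv2,numpy as np
for n in("scene","top"):
    f=imaging.grab_frame(n); cv2.imwrite(f"pics/{n}0.png",f["image"]); np.savez(f"{n}0.npz",**f)
    print(n,f["fx"],f["cx"],f["cy"],f["eye"],f["orientation"])
s=bot.observe();print(s)
E
```

```text
pics
scene 461.33572596988125 314.8112047199211 238.15860448966228 [0.94069058 0.59177978 0.83811517] [ 0.27578117  0.87775534 -0.37705182 -0.10640601]
top 515.4165997137757 324.2848808271985 235.75404179235974 [ 0.338352   -0.02322886  1.38824047] [ 0.71231005 -0.69704857  0.05232989 -0.06323973]
{'time_s': 0.1, 'q': array([ 1.23261811e+00,  3.53600168e-01,  1.63405727e+00, -4.85553985e-06,
        1.15521083e+00, -2.41133685e-03]), 'dq': array([-8.70636017e-05, -9.57401760e-05, -2.32782295e-03,  2.10760850e-04,
        1.29527489e-03,  1.32661821e-03]), 'joint_efforts': array([-1.01796904e-03, -5.94901979e+01, -3.34932554e+01,  6.98219379e-02,
        1.84003467e-02, -4.86847682e-05]), 'tool_pos': array([0.20579146, 0.58966913, 0.21392655]), 'tcp_rot': array([ 1.67094921e-01,  9.85940607e-01, -6.28955705e-04, -1.05902328e-04]), 'contact_force': array([-0.08977115, -0.18953006, -1.03473853]), 'wrist_torque': array([ 0.03705516,  0.02816263, -0.01342123]), 'grip_force': 0.0, 'width': 0.09184090429022918}
```

View pics/scene0.png

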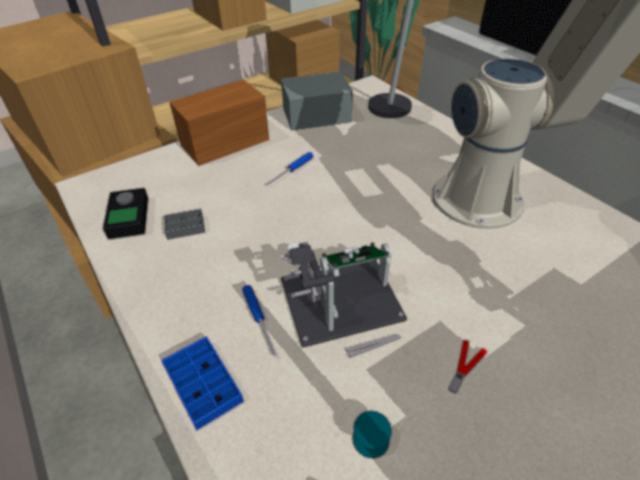

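View pics/top0.png

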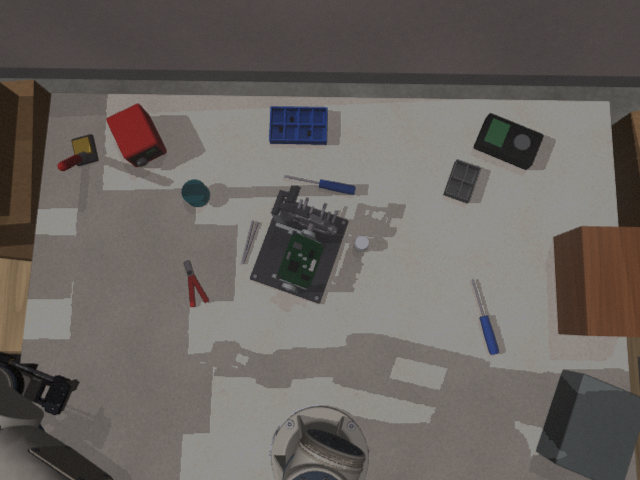

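The top view shows the base plate at about (300,250) with the pins towards +x and the finger plate at about (287,200). The flux jar is at (362,243) and a driver at (330,186). Next I fit the base plate and look at the raised parts.

```bash
cat >h.py <<'E'
import numpy as np,cv2
from scipy.spatial.transform import Rotation as R
def pts(f):
    v,u=np.mgrid[:480,:640]; d=f["depth"]
    c=np.stack([(u-f["cx"])/f["fx"]*d,(v-f["cy"])/f["fy"]*d,d],-1)
    return c@R.from_quat(f["orientation"]).as_matrix().T+f["eye"]
E
python3 - <<'E'
from h import *
f=np.load("top0.npz");P=pts(f);im=f["image"]
ok=(f["depth"]>0)
reg=np.zeros((480,640),bool);reg[175:310,240:360]=1
g=im.max(-1)
m=ok&reg&(abs(P[...,2]-.012)<.006)&(g<90)
print("table z",np.median(P[300:320,240:300,2]))
n,l,st,c=cv2.connectedComponentsWithStats(m.astype(np.uint8));print(st[1:][st[1:,4]>50])
q=P[m][:,:2]
r=cv2.minAreaRect((q*1000).astype(np.float32));print(r,cv2.boxPoints(r))
# full silhouette lower half corners
cv2.imwrite("pics/top_c.png",cv2.resize(im[170:320,230:400],None,fx=4.4,fy=4,interpolation=cv2.INTER_CUBIC))
hi=ok&reg&(P[...,2]>.13)
for p in [(0.13,.15),(.15,.17),(.17,.2),(.2,.26)]:
    k=ok&reg&(P[...,2]>p[0])&(P[...,2]<p[1]); print(p,k.sum(),P[k].mean(0),P[k].min(0),P[k].max(0))
E
```

```text
table z 0.00010718944334597857
[[ 280  209   28   22  202]
 [ 250  216   99   87 2859]]
((567.4096069335938, 54.45439147949219), (288.7706298828125, 321.4217834472656), 71.862548828125) [[ 369.73724  -32.72785]
 [ 675.1883  -132.7857 ]
 [ 765.082    141.63663]
 [ 459.63092  241.69449]]
(0.13, 0.15) 499 [0.54228539 0.06084215 0.13741016] [ 0.43809231 -0.0248151   0.13005895] [0.64054085 0.13115518 0.14995684]
(0.15, 0.17) 194 [0.59362198 0.05466097 0.16102033] [ 0.57117068 -0.0050277   0.15030115] [0.65081199 0.13108328 0.16993475]
(0.17, 0.2) 315 [0.61135392 0.09008805 0.17508608] [0.5862577  0.03827199 0.1700627 ] [0.64924567 0.1257192  0.19938468]
(0.2, 0.26) 175 [0.62890072 0.07220198 0.22043018] [0.60812263 0.05599665 0.20402959] [0.65035318 0.08925792 0.23239678]
```

View pics/top_c.png

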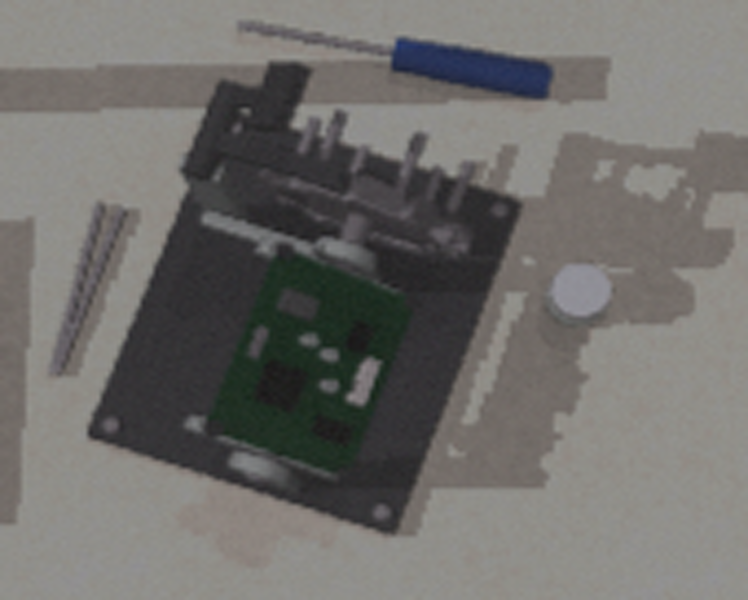

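```bash
python3 - <<'E'
from h import *
f=np.load("top0.npz");P=pts(f);im=f["image"]
K=R.from_quat(f["orientation"]).as_matrix()
def cast(u,v,z):
    d=K@np.array([(u-f["cx"])/f["fx"],(v-f["cy"])/f["fy"],1]);return f["eye"]+d*(z-f["eye"][2])/d[2]
c=[cast(230+x/4.4,170+y/4,.012)[:2] for x,y in[(90,435),(395,533),(522,203)]]
print(c,np.linalg.norm(c[0]-c[1]),np.linalg.norm(c[2]-c[1]))
ok=f["depth"]>0;reg=np.zeros((480,640),bool);reg[175:310,240:360]=1
m=ok&reg&(abs(P[...,2]-.012)<.006)&(im.max(-1)<90)
n,l,st,_=cv2.connectedComponentsWithStats(m.astype(np.uint8))
k=1+st[1:,4].argmax()
h=(l==k)
h=cv2.morphologyEx(h.astype(np.uint8),cv2.MORPH_OPEN,np.ones((3,3)))>0
q=[cast(u,v,.012)[:2]*1000 for v,u in np.argwhere(h)]
r=cv2.minAreaRect(np.float32(q));print(r,cv2.boxPoints(r))
# holder frame from corners: A=(-188,118) B=(-188,-82) C=(52,-82)
loc=np.array([[-188,118],[-188,-82],[52,-82]])/1e3;W=np.array(c)
a=loc-loc.mean(0);b=W-W.mean(0)
th=np.arctan2((a[:,0]*b[:,1]-a[:,1]*b[:,0]).sum(),(a*b).sum())
Rm=np.array([[np.cos(th),-np.sin(th)],[np.sin(th),np.cos(th)]]);o=W.mean(0)-Rm@loc.mean(0)
print("yaw deg",np.degrees(th),"origin",o,"res",W-(loc@Rm.T+o))
H=P.copy();H[...,:2]=(P[...,:2]-o)@Rm
k=ok&reg&(P[...,2]>.2);print("plate",H[k].mean(0),np.percentile(H[k],[2,98],axis=0))
k=ok&reg&(H[...,0]>.012)&(H[...,0]<.046)&(P[...,2]>.08)&(P[...,2]<.17)&(H[...,1]<.04)
n,l,st,_=cv2.connectedComponentsWithStats(k.astype(np.uint8))
for i in range(1,n):
    if st[i,4]>5: print("pin",st[i,4],np.median(H[l==i],0),np.percentile(H[l==i],[5,95],axis=0)[:,0])
np.savez("frame.npz",o=o,Rm=Rm,th=th)
print("tcp in holder",(np.array([.2058,.5897])-o)@Rm)
fl=ok&(P[...,2]>.035)&(P[...,2]<.055)&(np.hypot(*(P[...,:2]-cast(362,243,.045)[:2]).transpose(2,0,1))<.03)
print("flux",H[fl].mean(0))
E
```

```text
[array([0.44474325, 0.19550257]), array([0.38388076, 0.00850791]), array([ 0.6080232 , -0.06455513])] 0.1966500597621676 0.23574995500276003
((528.44970703125, 67.2847671508789), (199.479736328125, 239.45640563964844), 71.78815460205078) [[383.54715    9.959938]
 [611.0086   -64.877686]
 [673.3523   124.6096  ]
 [445.8908   199.44722 ]]
yaw deg -18.057600545167823 origin [0.58631582 0.02758614] res [[ 0.00059075 -0.00254643]
 [ 0.00172285  0.00060798]
 [-0.0023136   0.00193845]]
plate [0.02665769 0.05561847 0.22043018] [[0.00815228 0.04448073 0.20606614]
 [0.04695987 0.06875481 0.23064849]]
pin 41 [0.03097037 0.03114439 0.14048219] [0.01650542 0.04453857]
pin 58 [ 0.02346944 -0.01512227  0.1457535 ] [0.0152226  0.04394089]
pin 41 [ 0.02917158 -0.04543788  0.10876341] [0.0147205  0.04403671]
tcp in holder [-0.53601375  0.41647754]
flux [ 1.09782269e-04 -1.32496072e-01  4.45763754e-02]
```

```bash
cat >>h.py <<'E'
O=np.array([.5875,.029,0]);TH=np.radians(-18.2)
c,s=np.cos(TH),np.sin(TH)
RH=np.array([[c,-s,0],[s,c,0],[0,0,1.]])           # holder axes
RT=np.stack([RH[:,1],RH[:,0],-RH[:,2]],1)          # tool wanted: x=holder y, y=holder x, z down
def go(p):
    from cell import bot
    s=bot.observe();T=R.from_quat(s["tcp_rot"]).as_matrix()
    w=O+RH@(np.array(p)/1e3)
    print("t",s["time_s"],"at(holder)",((s["tool_pos"]-O)@RH*1e3).round(1),"F",s["contact_force"].round(1),
     "shift",((w-s["tool_pos"])@T*1e3).round(1),"turn",R.from_matrix(T.T@RT).as_rotvec(degrees=True).round(2))
E
python3 -c "
from h import *
go((47,0,300))"
```

```text
t 0.1 at(holder) [-537.7  413.4  213.9] F [-0.1 -0.2 -1. ] shift [-592.1 -402.8  -85.6] turn [-6.000e-02  6.000e-02  8.896e+01]
```

servo_tool:
  targets: "0 0 -45 0 0 0;0 0 -86 0 0 0;-40 -27 -86 0 0 5;-80 -54 -86 0 0 11;-120 -81 -86 0 0 17;-160 -108 -86 0 0 23;-200 -136 -86 0 0 29;-240 -163 -86 0 0 35;-280 -190 -86 0 0 41;-320 -217 -86 0 0 47;-360 -244 -86 0 0 53;-400 -272 -86 0 0 59;-440 -299 -86 0 0 65;-480 -326 -86 0 0 71;-520 -353 -86 0 0 77;-550 -374 -86 0 0 83;-575 -391 -86 0 0 88;-592 -403 -86 0 0 89;-592 -403 -86 0 0 89;-592 -403 -86 0 0 89"
  gripper: 255
  grip_force: 5

```text
time_s: 2.1
tool_pos: [0.6316, 0.0149, 0.3002]
tcp_rot: [0.81, 0.587, -0.0, -0.001]
contact_force: [-0.7, -0.8, -0.3]
width: 0.0005
grip_force: 0.0
```

```bash
python3 - <<'E'
from h import *
from cell import bot,imaging
go((47,15,205))
f=imaging.grab_frame("scene");cv2.imwrite("pics/s1.png",cv2.resize(f["image"][60:380,180:500],(600,600)))
print(bot.observe()["width"])
E
```

```text
t 2.1 at(holder) [ 46.3   0.4 300.2] F [-0.7 -0.8 -0.3] shift [14.6  0.8 95.2] turn [-0.07 -0.01  0.04]
0.000840968414714371
```

View pics/s1.png

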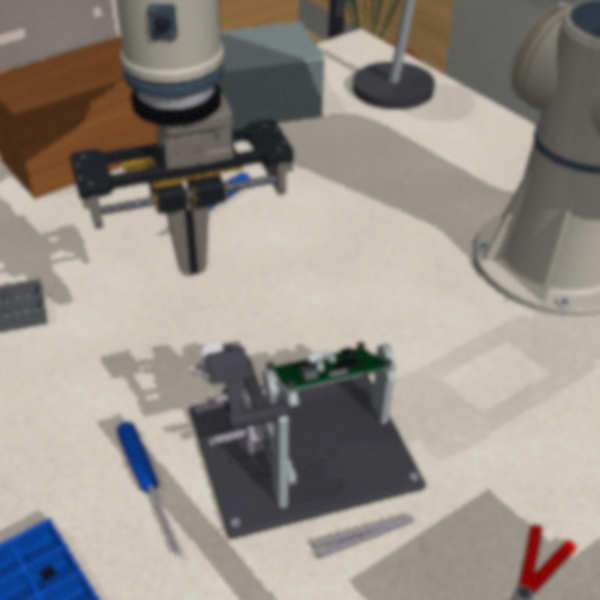

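The closed fingertip is at (190,270), tapered and about 25 mm wide, with the plate below it at (225,355). I descend on the wheel side of the plate.

servo_tool:
  targets: "10 -2 40 0 0 0;15 -2 80 0 0 0;15 -2 94 0 0 0;15 -2 94 0 0 0;20 -2 94 0 0 0;26 -2 94 0 0 0;32 -2 94 0 0 0;38 -2 94 0 0 0;44 -2 94 0 0 0;50 -2 94 0 0 0;50 -2 94 0 0 0"

```text
time_s: 3.25
tool_pos: [0.6461, 0.0635, 0.2066]
tcp_rot: [0.81, 0.586, 0.0, -0.0]
contact_force: [0.7, -0.7, -0.4]
width: 0.0007
grip_force: 0.2
```

```bash
python3 - <<'E'
from h import *
from cell import imaging
go((44,91,206))
f=imaging.grab_frame("scene");cv2.imwrite("pics/s2.png",cv2.resize(f["image"][180:330,230:430],(800,600)))
E
```

```text
t 3.25 at(holder) [ 44.9  51.1 206.6] F [ 0.7 -0.7 -0.4] shift [39.9 -0.9  0.6] turn [ 0.01 -0.02 -0.  ]
```

View pics/s2.png

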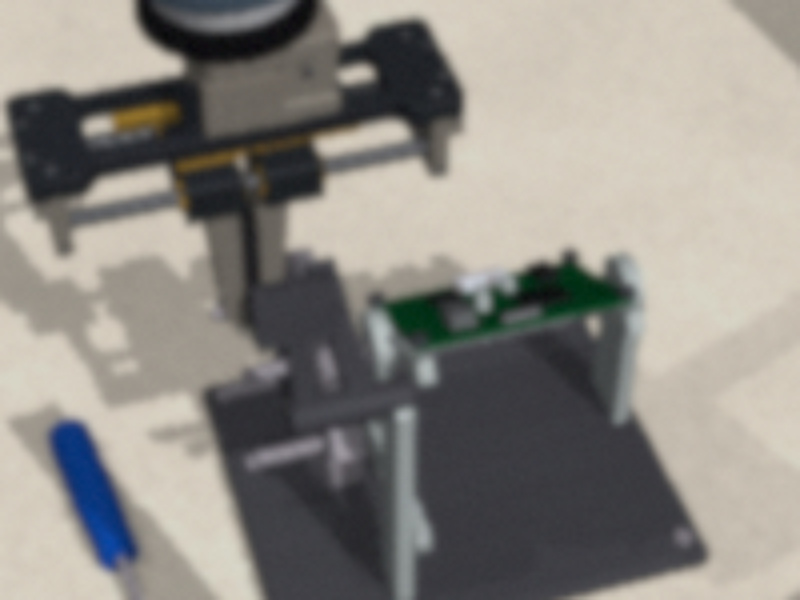

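The finger at (240,290) is behind the plate at (270,300) and lifting it. I continue the push.

servo_tool:
  targets: "6 0 0 0 0 0;12 0 0 0 0 0;18 0 0 0 0 0;23 0 0 0 0 0;28 0 0 0 0 0;33 0 0 0 0 0;37 0 0 0 0 0;40 0 0 0 0 0;40 0 0 0 0 0;40 0 0 0 0 0;20 0 0 0 0 0;-10 0 0 0 0 0;-40 0 0 0 0 0;-80 0 0 0 0 0;-93 0 0 0 0 0;-93 0 0 0 0 0"

```text
time_s: 4.9
tool_pos: [0.6159, -0.028, 0.2068]
tcp_rot: [0.811, 0.585, -0.0, 0.0]
contact_force: [0.3, 1.3, -0.1]
width: 0.0006
grip_force: 0.0
```

```bash
python3 - <<'E'
from h import *
from cell import imaging
go((36,-44,134))
f=imaging.grab_frame("scene");cv2.imwrite("pics/s3.png",cv2.resize(f["image"][180:330,230:430],(800,600)))
g=imaging.grab_frame("top");P=pts(g);H=(P-O)@RH*1e3
k=(H[...,2]>185)&(H[...,2]<250)&(H[...,1]>50)&(H[...,1]<160)&(abs(H[...,0])<60)
k[:, :240]=0
for lo,hi in((-10,6),(8,48)):
    q=H[k&(H[...,0]>lo)&(H[...,0]<hi)]
    print(len(q), np.median(q,0) if len(q) else '')
E
```

```text
t 4.9 at(holder) [ 44.8 -45.2 206.8] F [ 0.3  1.3 -0.1] shift [ 1.2 -8.8 72.8] turn [ 0.01  0.01 -0.21]
91 [ -2.39811771  66.83884252 235.87335799]
236 [ 26.77768359 118.25867651 218.26506244]
```

View pics/s3.png

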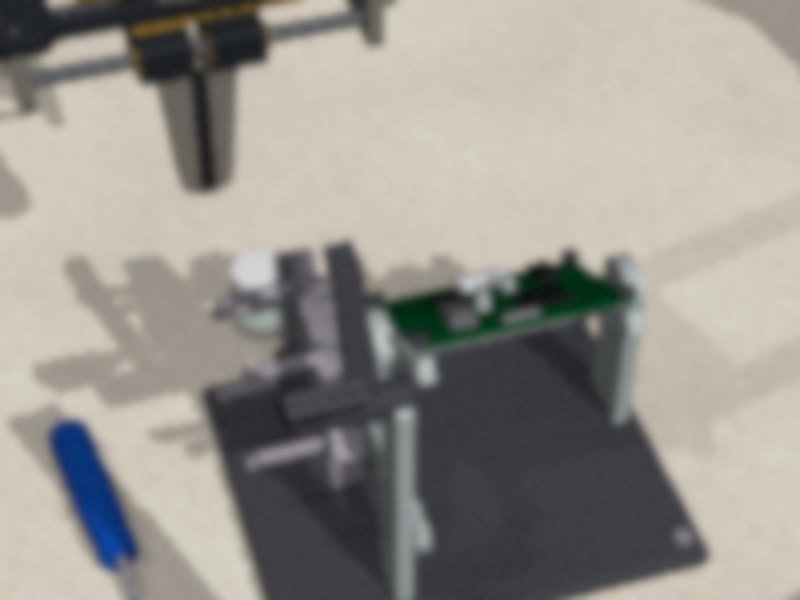

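The pawl is up at about (350,300), with the plate at holder y 118. Next is the pin: I descend and push gently, stopping slightly short.

servo_tool:
  targets: "0 -9 36 0 0 0;0 -9 73 0 0 0;0 -9 73 0 0 0;5 -9 73 0 0 0;10 -9 73 0 0 0;14 -9 73 0 0 0;17 -9 73 0 0 0;20 -9 73 0 0 0;23 -9 73 0 0 0;26 -9 73 0 0 0;29 -9 73 0 0 0;32 -9 73 0 0 0;34 -9 73 0 0 0;36 -9 73 0 0 0;36 -9 73 0 0 0;36 -9 73 0 0 0"

```text
time_s: 6.6
tool_pos: [0.6194, 0.0117, 0.1334]
tcp_rot: [0.81, 0.586, 0.0, -0.0]
contact_force: [0.4, 0.7, 0.3]
width: 0.0003
grip_force: 0.0
```

```bash
python3 - <<'E'
from h import *
from cell import imaging
go((36,-7,134))
f=imaging.grab_frame("scene");cv2.imwrite("pics/s4.png",cv2.resize(f["image"][180:330,230:430],(800,600)))
P=pts(f);H=(P-O)@RH*1e3;b=f["image"].astype(int)
k=(b[...,1]>b[...,2]+15)&(b[...,1]>b[...,0]+10)&(abs(H[...,0]+105)<58)&(abs(H[...,1])<50)&(H[...,2]>60)&(H[...,2]<140)
q=H[k];A=np.c_[q[:,:2],np.ones(len(q))];p=np.linalg.lstsq(A,q[:,2],rcond=None)[0]
print(len(q),"board tilt deg about x:",np.degrees(np.arctan(p[1])), "about y",np.degrees(np.arctan(p[0])))
E
```

```text
t 6.6 at(holder) [ 35.7  -6.5 133.4] F [0.4 0.7 0.3] shift [-0.5  0.3 -0.6] turn [-0.02 -0.03 -0.04]
1281 board tilt deg about x: -0.6553247143182385 about y 0.03244338686421221
```

View pics/s4.png

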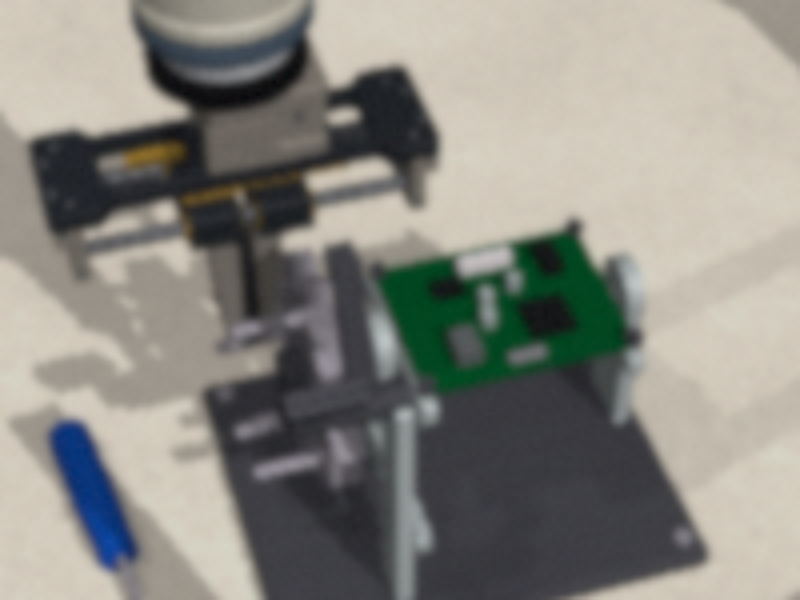

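The board at (500,310) is level to 0.7°. I back off, go over the top to the far side of the plate and descend there.

servo_tool:
  targets: "-15 0 0 0 0 0;-36 0 0 0 0 0;-36 0 -45 0 0 0;-36 4 -90 0 0 0;-36 8 -135 0 0 0;-10 8 -140 0 0 0;30 8 -140 0 0 0;75 8 -140 0 0 0;120 8 -140 0 0 0;150 8 -140 0 0 0;165 8 -140 0 0 0;165 8 -140 0 0 0;165 8 -100 0 0 0;165 8 -73 0 0 0;165 8 -73 0 0 0"

```text
time_s: 8.15
tool_pos: [0.6758, 0.1628, 0.2025]
tcp_rot: [0.811, 0.586, -0.004, -0.001]
contact_force: [-0.3, -0.2, -0.6]
width: 0.0005
grip_force: 0.0
```

```bash
python3 - <<'E'
from h import *
from cell import imaging
go((44,100,206))
f=imaging.grab_frame("scene")
P=pts(f);H=(P-O)@RH*1e3;b=f["image"].astype(int)
k=(b[...,1]>b[...,2]+15)&(b[...,1]>b[...,0]+10)&(abs(H[...,0]+105)<58)&(abs(H[...,1])<50)&(H[...,2]>60)&(H[...,2]<140)
q=H[k];A=np.c_[q[:,:2],np.ones(len(q))];p=np.linalg.lstsq(A,q[:,2],rcond=None)[0]
print(len(q),"board tilt deg:",np.degrees(np.arctan(p[1])))
E
```

```text
t 8.15 at(holder) [ 42.1 154.7 202.5] F [-0.3 -0.2 -0.6] shift [-54.7   2.   -3.3] turn [-0.35  0.25 -0.11]
768 board tilt deg: 0.811470899778069
```

servo_tool:
  targets: "0 2 -2 0 0 0;-6 2 -2 0 0 0;-12 2 -2 0 0 0;-18 2 -2 0 0 0;-24 2 -2 0 0 0;-30 2 -2 0 0 0;-36 2 -2 0 0 0;-42 2 -2 0 0 0;-48 2 -2 0 0 0;-54 2 -2 0 0 0;-60 2 -2 0 0 0;-65 2 -2 0 0 0;-70 2 -2 0 0 0;-74 2 -2 0 0 0;-74 2 -2 0 0 0;-74 2 -2 0 0 0;-40 2 -2 0 0 0;0 2 -2 0 0 0;0 2 -40 0 0 0;0 2 -80 0 0 0"

```text
time_s: 10.2
tool_pos: [0.6798, 0.1663, 0.2855]
tcp_rot: [0.81, 0.587, -0.002, -0.001]
contact_force: [-0.1, -0.2, 0.7]
width: 0.0005
grip_force: 0.0
```

```bash
python3 - <<'E'
from h import *
from cell import imaging
go((44,155,300))
f=imaging.grab_frame("scene");cv2.imwrite("pics/s5.png",cv2.resize(f["image"][180:330,230:430],(800,600)))
P=pts(f);H=(P-O)@RH*1e3;b=f["image"].astype(int)
k=(b[...,1]>b[...,2]+15)&(b[...,1]>b[...,0]+10)&(abs(H[...,0]+105)<58)&(abs(H[...,1])<50)&(H[...,2]>60)&(H[...,2]<140)
q=H[k];A=np.c_[q[:,:2],np.ones(len(q))];p=np.linalg.lstsq(A,q[:,2],rcond=None)[0]
print(len(q),"board tilt deg:",np.degrees(np.arctan(p[1])))
g=imaging.grab_frame("top")
def plate(g):
    P=pts(g);H=(P-O)@RH*1e3
    k=(H[...,2]>200)&(H[...,2]<235)&(H[...,0]>8)&(H[...,0]<47)&(H[...,1]>35)&(H[...,1]<85)
    return k.sum(),np.median(H[k],0),np.percentile(H[k],[5,95],axis=0)
print(plate(g));print(plate(np.load("top0.npz")))
E
```

```text
t 10.2 at(holder) [ 44.8 159.3 285.5] F [-0.1 -0.2  0.7] shift [ -4.3  -0.9 -14.4] turn [-0.18  0.11  0.07]
1276 board tilt deg: 0.7463734084387355
(np.int64(160), array([ 26.59579276,  52.99339523, 223.49911185]), array([[  9.36140158,  43.21668331, 206.92907595],
       [ 44.61695787,  66.083831  , 230.2354324 ]]))
(np.int64(166), array([ 26.75744798,  53.07155657, 222.99930712]), array([[  8.71988094,  43.53888578, 208.29653004],
       [ 44.68181995,  66.34168672, 229.75601664]]))
```

View pics/s5.png

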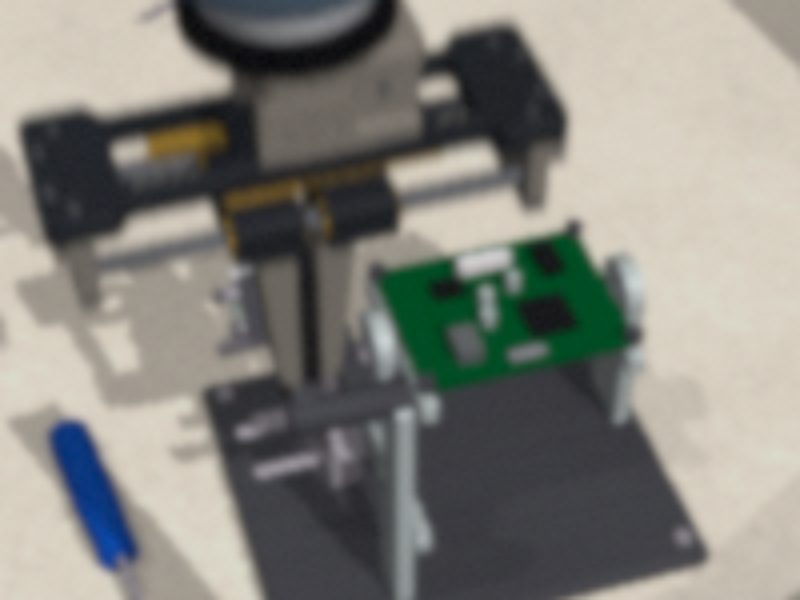

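The board at (500,310) is level. The finger plate sits within 0.5 mm of where it was with the pawl down at the start, so the nose is in the notch. I lift clear, settle and hand in.

servo_tool:
  targets: "0 0 -20 0 0 0;0 0 -20 0 0 0;0 0 -20 0 0 0;0 0 -20 0 0 0;0 0 -20 0 0 0"

```text
time_s: 10.8
tool_pos: [0.6802, 0.1648, 0.3053]
tcp_rot: [0.81, 0.586, -0.001, -0.0]
contact_force: [-0.0, -0.4, 0.2]
width: 0.0002
grip_force: 0.0
```

```bash
python3 -c "
from cell import bot
print(bot.finish_job())"
```

```text
the job is handed in; nothing more can be done
None
```

I handed the job in after about 11 s: the board is level to within about 1°, the pawl is back down in its new notch, and the arm is clear of the holder; the hand-in gave no verdict.

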